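Catch the beech blocks from the bench dispenser

TASK

Pick up the wide sheet-metal pan by its wooden handle, hold it under the mouth of the chute and raise it so that its rim lifts the dispenser's gate, and catch both beech blocks in it as they slide off. Then set the pan, with both blocks in it, back down on the bench where it stood.

Things in the scene. Friction and masses are not known exactly. Their poses are not given: they have to be found in the camera images.
- pan: Sheet-metal basin 130 (x) x 120 (y) x 50 mm deep, walls and floor 4 mm, 160 g; origin under the basin's centre, z up. Wooden bar handle along -x, to the robot's side: x = -65 to -150 mm, 18 mm wide (y), 24 to 54 mm above the underside. Grip it firmly across its width from above at x = -100: the basin overhangs. The similar scoop, only 56 mm wide, is not it.
- dispenser: Fixed steel chute, 32 degree slope, 330 mm tall. Origin on the bench below its lip (lip 195 mm up); x points uphill, from the robot; foot and post at x > 80 mm, else open below. The 60 g gate at the lip slides up 48 mm, falls shut; its crossbar (170 mm along y, x = 8 to 20 mm, underside 125 mm up when shut) is lifted by the rims of a pan raised below it. The blocks go after 32 mm.
- block_front: Beech block 40 x 36 x 26 mm, about 30 g, lying flat in the chute right behind the gate. Origin at its centre, x along its 40 mm side (up the slope at first), z across its thickness. It slides off within a second of the gate opening and lands 0 to 60 mm in front (-x) of the lip: a pan with its origin 30 mm in front of the lip, handle pointing to -x, catches it.
- block_back: The second beech block, like the first (40 x 36 x 26 mm, about 30 g, origin at its centre), lying behind it in the chute; it follows the first out.

How it is judged:
By the outcome, as a careful person would: the job done as asked, in the order asked, and still so for the second after the job is handed in, with the robot touching nothing.
It also fails if it takes over 64 s, if anything falls off the work surface, if the arm or the gripper's body presses on something with over 40 N, if the wrist force passes 120 N, or if a joint passes its speed limit or range.

ROBOT

A 6-joint arm with a two-finger parallel gripper is mounted at the origin on the work surface. World frame = base frame: x ahead of the robot, y to its left, z up, the work surface at z = 0. Lengths are in m, angles in rad, forces in N, time in s.
With the tool pointing down it reaches from about 0.3 to 0.875 m from the base axis. Payload 6.4 kg.
Tool frame: the origin (TCP) lies at the very end of the fingers, on their centre line; the grasp point (between the pads) lies 19 mm behind it; z points along the fingers, y is the direction in which the jaws open and shut (so a half turn about z gives the same grasp; the last joint's range is limited). The gripper opens to 88 mm and grips with 3 to 60 N. Pads are 18 mm wide; open, the fingers measure 123 mm over their backs; the gripper's body (75 mm by 187 mm) begins 45 mm behind the grasp point.
Start: joints at [-0.206, 0.181, 1.607, -0, 1.354, -0.206], TCP at [0.575, 0, 0.239] pointing down, gripper open.
Joint ranges: [-2.99, 2.99], [-0.89, 2.07], [0.3, 2.58], [-1.14, 4.28], [0, 2.63], [-3.12, 3.12]. Speed limits (rad/s): [2.57, 2.57, 3.01, 3.14, 3.14, 3.14].

INTERFACE

Orientations are given as a 3x3 rotation matrix whose columns are the frame's x, y, z axes.
In Python, from workcell import readout, eyes, r gives the robot as it stands.
- The arm moves only by the tool send_rows, never from a script. Its argument "rows" is a list of rows, each an object of numbers: "fingers": the opening, from 0 (shut) to 1 (fully open); "dx", "dy", "dz": the shift along the tool's x, y, z in units of 40 mm (1.0 is 40 mm); "roll": the turn about the tool's z in units of 5 degrees (1.0 is 5 degrees). In form: [{"fingers": .., "dx": .., "dy": .., "dz": .., "roll": ..}, ...]. A call has exactly 10 rows; each row shifts and turns the commanded pose from where the row before left it, along the tool's axes as they then stand; what a row does not reach is not made up. A row lasts 1/12 s, in which the tool goes at most 41.7 mm and 7.16 degrees, less where a joint would pass 70% of its speed; a pose out of reach is approached as far as the arm can. A call is refused whole if a number of a shift passes 1 or a number of a turn 1, either way. A call with a gripper value outside its range is refused whole. The fingers move at their own pace and stop on an object; "force" is the grip in N (left out, the last holds). Time passes only in rows, so rows that do not move let the fingers close, or fill a call up. It gives the time, the measured TCP pose, the force and the opening at its end, in the units of the state.
- readout.observe(): the state, without advancing time (a new reading comes with each control period).
- eyes.grab_frame(name): name is "scene" or "side" or "wrist"; returns a dict with "color" (480x640x3 uint8, red, green, blue), "vfov" (degrees; the focal length in pixels is half the picture's height over the tangent of half this angle, whatever the lens; pixels are square), "cx", "cy" (the principal point, pixels), "k1" (the pictures are not rectified: a ray, as slopes to the right and down, at radius r is drawn at 1 + k1 r^2 times it, then the intrinsics apply), "eye" and "orientation" of the camera in the world. Camera axes: x right, y up, looking along -z (the intrinsics and any distortion apply to the point x, -y, -z); pixel columns grow to the right and rows downward; lengths in m; the calibration is good to about 2 mm. A picture is of the moment at which its call begins. There is no depth.
- r.job_done(): hands the job in, once; it reports no verdict.
Trained networks look in the newest picture that a camera, given by its name, has taken for a name from the list of things; names that differ only in an ending like _2 or _b are one class to them, and where a whole thing is asked for, a point or a joint stands for the part that bears it (a point fixed in the world has none). Each returns a list of dicts, best first, with "conf" (0 to 1); they miss things now and then, are a little off and sometimes report something else, mostly with a low value. They report only what shows in the picture. A call takes as long as a camera call.
- eyes.search_frame(label, camera): "rect" ([centre column, centre row, width, height] in pixels, round what is visible of it).
- eyes.place_of(label, camera): "centre" ([column, row] in pixels: a listed point, or the origin of a listed thing).
The state is a dict: "clock": time; "qpos": joint angles; "joint_velocities": joint speeds; "tau": joint torques, N m; "tcp_pos": TCP position; "orientation": TCP orientation; "ft_force": force on the tool from outside, world axes, zero at the start; "ft_torque": the same for the moment, N m; "grip_width": opening from 0.0 (shut) to 1.0 (fully open).
Only numpy, scipy, OpenCV 4.12 (cv2) and the standard library are available. Lean on these libraries where they do the work, as an engineer would, in place of code of your own. Each camera call takes 0.05 s, during which the arm holds its last target.

## Working session

There is one attempt and no reset: what is moved stays moved. The work goes in short steps, Python scripts to look and compute and a tool call to move; the robot and the scene stay as the last step left them, time stands still between calls to the robot, and variables do not carry over. Pictures are saved under pics/ and viewed, and the job is handed in when it is done.

Besides the shell and the picture viewer there is one more tool, called by a JSON object that holds its "op" and its "data". send_rows: Moves the arm, as the interface text tells. Its arguments: {"type":"object","properties":{"rows":{"type":"array"},"force":{"type":"number"}},"required":["rows"]}

```bash
mkdir -p pics; ls
cat > h.py <<'E'
import numpy as np, cv2
from workcell import readout, eyes, r
def grab(n,f):
    d=eyes.grab_frame(n); cv2.imwrite('pics/'+f,cv2.cvtColor(d['color'],cv2.COLOR_RGB2BGR)); return d
def K(d):
    f=240/np.tan(np.radians(d['vfov'])/2); return np.array([[f,0,d['cx']],[0,f,d['cy']],[0,0,1.]]),np.array([d['k1'],0,0,0,0.])
def ray(d,uv):
    k,D=K(d); p=cv2.undistortPoints(np.array([[uv]],float),k,D)[0,0]
    v=np.array(d['orientation'])@np.array([p[0],-p[1],-1]); return np.array(d['eye']),v/np.linalg.norm(v)
def onz(d,uv,z):
    e,v=ray(d,uv); return e+v*(z-e[2])/v[2]
def proj(d,P):
    c=(np.atleast_2d(P)-np.array(d['eye']))@np.array(d['orientation']); k,D=K(d)
    c=c*[1,-1,-1]; return cv2.projectPoints(c.reshape(-1,1,3),np.zeros(3),np.zeros(3),k,D)[0].reshape(-1,2)
def tri(l):
    A=0;b=0
    for e,v in l:
        M=np.eye(3)-np.outer(v,v); A=A+M; b=b+M@e
    return np.linalg.solve(A,b)
E
python3 - <<'E'
from h import *
print(readout.observe())
R={}
for n in ['scene','side','wrist']:
    d=grab(n,n+'0.png'); print(n,{k:d[k] for k in d if k!='color'})
    for l in ['pan','dispenser','block_front']:
        p=eyes.place_of(l,n); print(l,p[:3],eyes.search_frame(l,n)[:2])
        if p and n!='wrist': R.setdefault(l,[]).append(ray(d,p[0]['centre']))
for l in R: print(l,tri(R[l]) if len(R[l])>1 else 0)
E
```

```text
pics
{'clock': 0.0, 'qpos': array([-2.06285538e-01,  1.81519618e-01,  1.60796687e+00,  1.16470952e-05,
        1.35379117e+00, -2.06271958e-01]), 'joint_velocities': array([-0.00023704,  0.00132316, -0.00138822, -0.00096289, -0.00092042,
        0.00059027]), 'tau': array([-5.85923790e-04, -4.33866942e+01, -3.41848969e+01,  7.00952648e-02,
        3.87157314e-02, -1.54040990e-04]), 'tcp_pos': array([5.74485568e-01, 1.37091131e-04, 2.37842061e-01]), 'orientation': array([[ 1.63913742e-05,  9.99998644e-01, -1.64694641e-03],
       [ 9.99999936e-01, -1.58046468e-05,  3.56264078e-04],
       [ 3.56237565e-04, -1.64695215e-03, -9.99998580e-01]]), 'ft_force': array([-0.49622673, -0.52919458, -0.39133163]), 'ft_torque': array([ 1.65805879e-02, -2.80975638e-06,  2.16540414e-02]), 'grip_width': 0.9987177370256676}
scene {'vfov': 57.047663766065995, 'cx': 315.18648095358014, 'cy': 238.5556295543786, 'k1': -0.05314528272997427, 'eye': array([1.01192593, 0.31535009, 1.0520737 ]), 'orientation': array([[-0.62526212, -0.67878275,  0.38509902],
       [ 0.78028189, -0.53463547,  0.32453827],
      
[... 901 characters left out ...]
94.9], 'conf': 0.6}] []
wrist {'vfov': 71.35106542185588, 'cx': 324.7629019365765, 'cy': 242.86867359924423, 'k1': -0.017292541220171313, 'eye': array([0.57692534, 0.07671309, 0.38348508]), 'orientation': array([[ 9.99999985e-01, -6.09872240e-06,  1.71594811e-04],
       [-4.48805327e-05,  9.55341605e-01,  2.95503664e-01],
       [-1.65733857e-04, -2.95503667e-01,  9.55341591e-01]])}
pan [{'centre': [313.8, 435.4], 'conf': 0.72}] [{'rect': [285.6, 416.3, 166.1, 42.0], 'conf': 0.79}]
dispenser [] []
block_front [{'centre': [544.1, 225.6], 'conf': 0.66}] [{'rect': [559.0, 226.2, 79.5, 90.9], 'conf': 0.71}]
pan [ 0.55553682 -0.34482586  0.00630487]
block_front [0.68429558 0.03713889 0.22785451]
```

View pics/scene0.png

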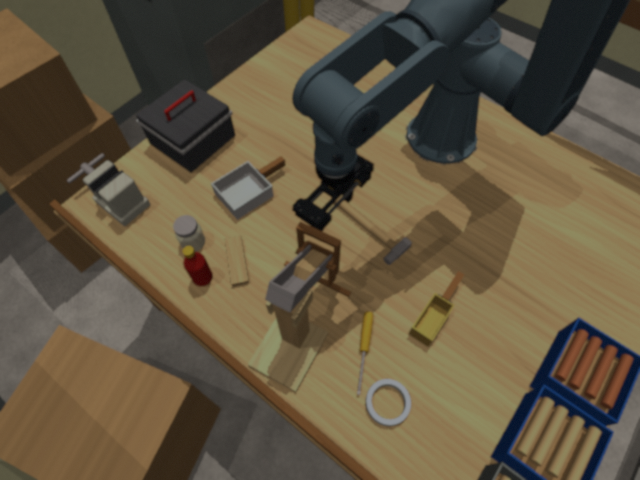

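View pics/side0.png

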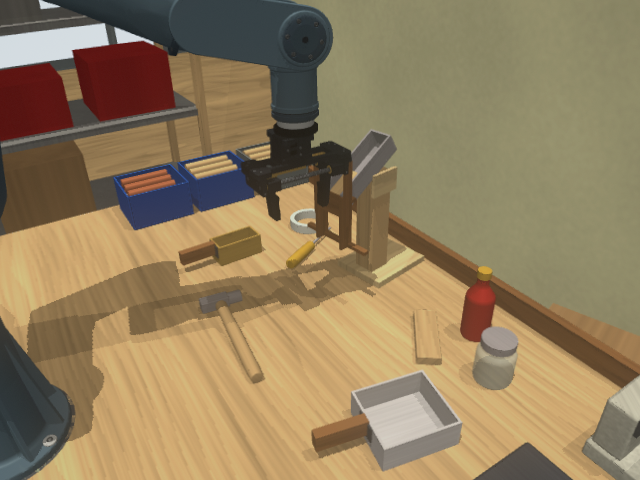

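View pics/wrist0.png

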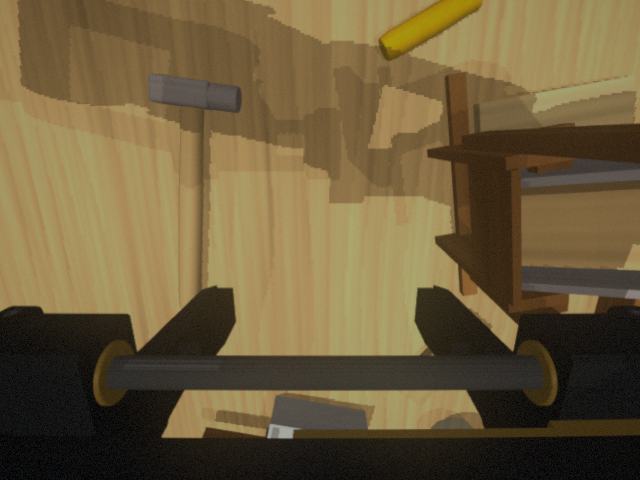

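The pan is near (242,192) in the scene view, with its handle toward the robot. The chute is near (300,280), and its gate frame faces the robot. I'll zoom in next to get their poses.

Run:
```python
import cv2
a=cv2.imread('pics/scene0.png');b=cv2.imread('pics/side0.png');w=cv2.imread('pics/wrist0.png')
def c(im,x,y,W,H,s,n): cv2.imwrite('pics/'+n,cv2.resize(im[y:y+H,x:x+W],None,fx=s,fy=s,interpolation=cv2.INTER_CUBIC))
c(a,200,150,100,75,8,'c1.png');c(b,300,360,180,120,4.4,'c2.png');c(a,240,210,140,180,3.3,'c3.png');c(b,270,120,170,170,3.5,'c4.png')
```

```text
(no output)
```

View pics/c1.png

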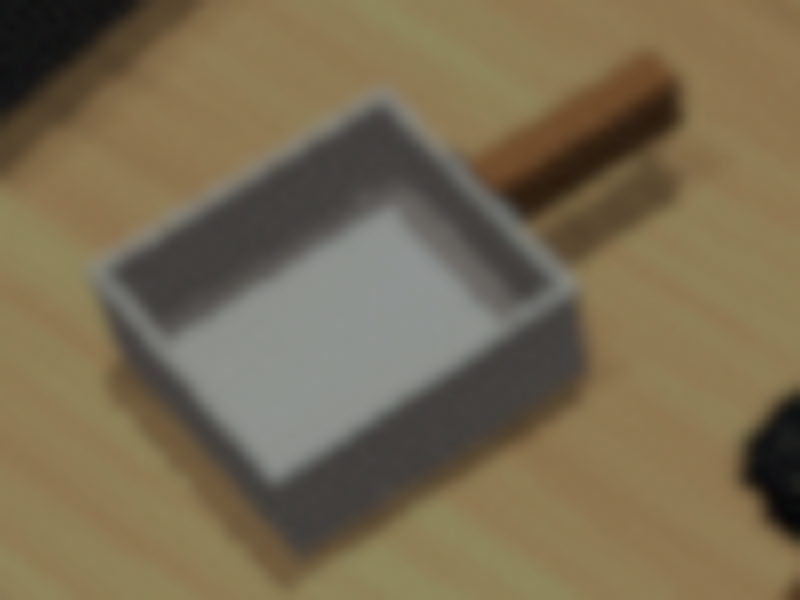

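View pics/c2.png

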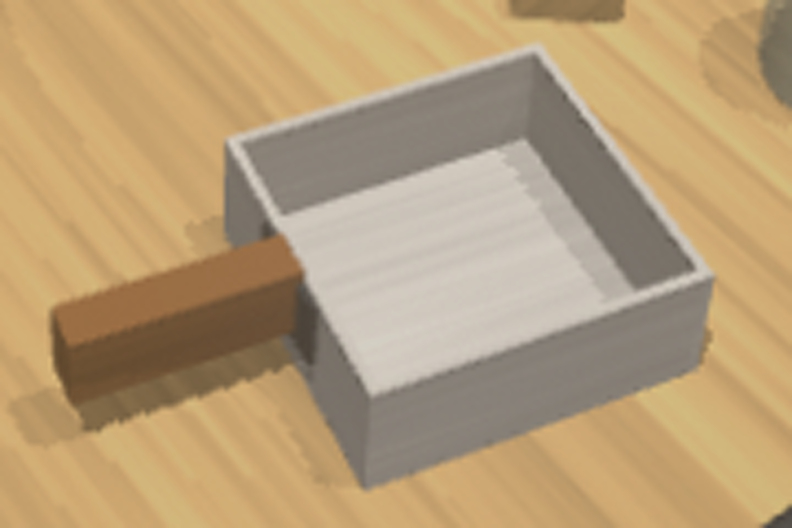

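View pics/c3.png

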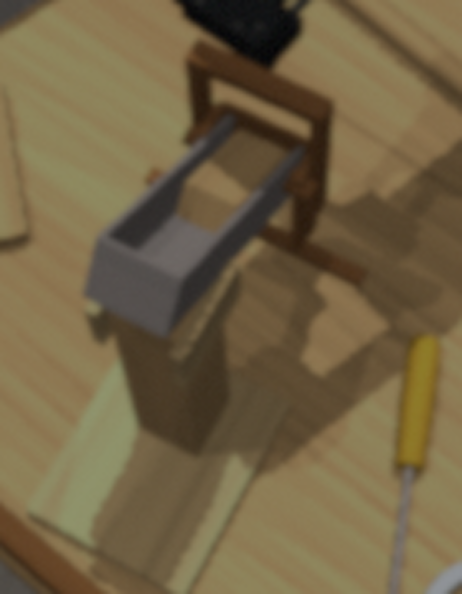

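View pics/c4.png

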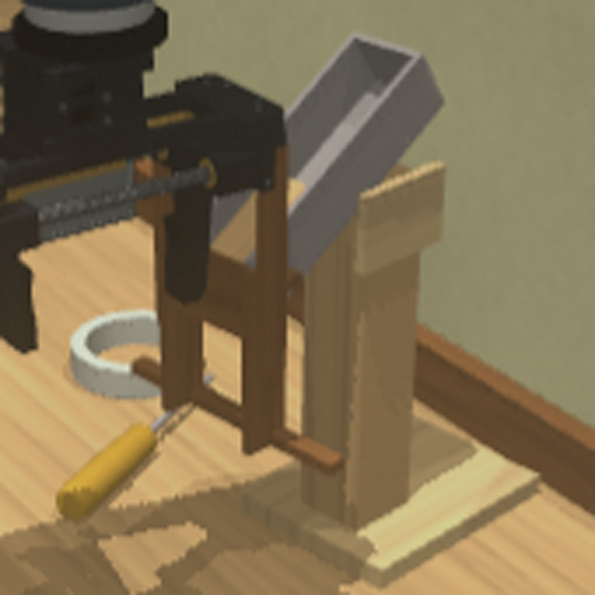

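Run:
```python
from h import *
from scipy.optimize import least_squares
a=eyes.grab_frame('scene');b=eyes.grab_frame('side')
S=np.array([[383,90],[578,285],[300,555],[95,275]])/8+[200,150]
T=np.array([[370,393],[230,140],[537,47],[712,275]])/4.4+[300,360]
C=np.array([[-.065,-.06,.05],[-.065,.06,.05],[.065,.06,.05],[.065,-.06,.05]])
Hs=np.array([[-.15,.009,.054],[-.15,-.009,.054]]); 
TH=np.array([[70,347],[55,310]])/4.4+[300,360]
TH=TH[::-1]
def X(p,C): 
    c,s=np.cos(p[2]),np.sin(p[2]); return C@np.array([[c,s,0],[-s,c,0],[0,0,1]])+[p[0],p[1],p[3]]
def f(p): return np.r_[(proj(a,X(p,C))-S).ravel(),(proj(b,X(p,C))-T).ravel(),(proj(b,X(p,Hs))-TH).ravel()]
s=least_squares(f,[.555,-.345,0,0]); print('pan',s.x,np.degrees(s.x[2]),np.abs(s.fun).max(),np.round(s.fun,1))
p=s.x; print('grasp',X(p,np.array([[-.1,0,.04]])))
# crossbar ends
L=[np.array([150,177])/3.3+[240,210],np.array([342,460])/3.5+[270,120]]
Rr=[np.array([362,277])/3.3+[240,210],np.array([138,366])/3.5+[270,120]]
e1=tri([ray(a,L[0]),ray(b,L[1])]);e2=tri([ray(a,Rr[0]),ray(b,Rr[1])]);print(e1,e2,np.linalg.norm(e2-e1),np.degrees(np.arctan2(-(e2-e1)[0],(e2-e1)[1])))
# joint model fit of the dispenser bar: ends at x=14mm y=+-85, z~.131
m=(e1+e2)/2;t=e2-e1;th=np.arctan2(-t[0],t[1]);print('disp',m[:2]-.014*np.array([np.cos(th),np.sin(th)]),np.degrees(th))
```

```text
pan [ 0.56053744 -0.33473449 -0.19982557 -0.00739571] -11.449161987795732 6.222049652407492 [-0.1  2.3 -0.   2.8 -3.  -6.2 -1.   2.2  0.2  0.5 -1.4  0.2 -0.7 -0.7
 -0.6 -0.4 -0.4 -0.4  0.5  0.4]
grasp [[ 0.46252731 -0.31488465  0.03260429]]
[ 0.69939029 -0.04427384  0.1311327 ] [0.66526459 0.11955576 0.12804451] 0.1673745461548802 11.766456153058426
disp [0.66862162 0.03478604] 11.766456153058426
```

Run:
```python
from h import *
from scipy.optimize import least_squares
a=eyes.grab_frame('scene');b=eyes.grab_frame('side')
S=np.array([[383,90],[578,285],[95,275]])/8+[200,150]
T=np.array([[370,393],[230,140],[537,47],[712,275]])/4.4+[300,360]
C=np.array([[-.065,-.06,.05],[-.065,.06,.05],[.065,.06,.05],[.065,-.06,.05]])
Hs=np.array([[-.15,.009,.054],[-.15,-.009,.054]]); 
TH=np.array([[55,310],[70,347]])/4.4+[300,360]
B=np.array([[-.065,-.06,0],[.065,-.06,0]]);TB=np.array([[368,488],[700,367]])/4.4+[300,360]
def X(p,C): 
    c,s=np.cos(p[2]),np.sin(p[2]); return C@np.array([[c,s,0],[-s,c,0],[0,0,1]])+[p[0],p[1],0]
def f(p): return np.r_[(proj(a,X(p,C[[0,1,3]]))-S).ravel(),(proj(b,X(p,C))-T).ravel(),(proj(b,X(p,Hs))-TH).ravel(),(proj(b,X(p,B))-TB).ravel()]
s=least_squares(f,[.555,-.345,0]); print('pan',s.x,np.degrees(s.x[2]),np.round(s.fun,1))
print(proj(a,X(s.x,C[[2]])),'grasp',X(s.x,np.array([[-.1,0,.04]])))
# overlay dispenser model
d=np.array([.6686,.0348,np.radians(11.77)])
P=X(d,np.array([[0,0,.195],[8e-3,.085,.125],[8e-3,-.085,.125],[.02,-.085,.125],[.02,.085,.125]]))
Q=[]
for n,i in(('scene',a),('side',b)):
    im=cv2.cvtColor(i['color'],cv2.COLOR_RGB2BGR)
    im=cv2.resize(im,None,fx=4,fy=4,interpolation=cv2.INTER_CUBIC)
    for pt in proj(i,np.r_[P,X(s.x,C),X(s.x,Hs)]): cv2.circle(im,tuple(int(v) for v in pt*4+2),3,(0,0,255),-1)
    x,y=((235,200),(270,130))[n=='side']
    Q.append(im[y*4:y*4+500,x*4:x*4+400])
cv2.imwrite('pics/ov.png',np.hstack(Q))
```

```text
pan [ 0.55736043 -0.33945993 -0.20248999] -11.60182192993157 [-0.8 -0.8 -0.8 -0.3 -1.9 -1.   0.6  0.4 -1.3 -0.5  0.3 -1.4  0.7 -0.6
 -0.7 -0.8  0.1  0.1 -0.6  0.6 -0.7  0.2]
[[233.56578999 210.00698172]] grasp [[ 0.45940355 -0.31934902  0.04      ]]
```

View pics/ov.png

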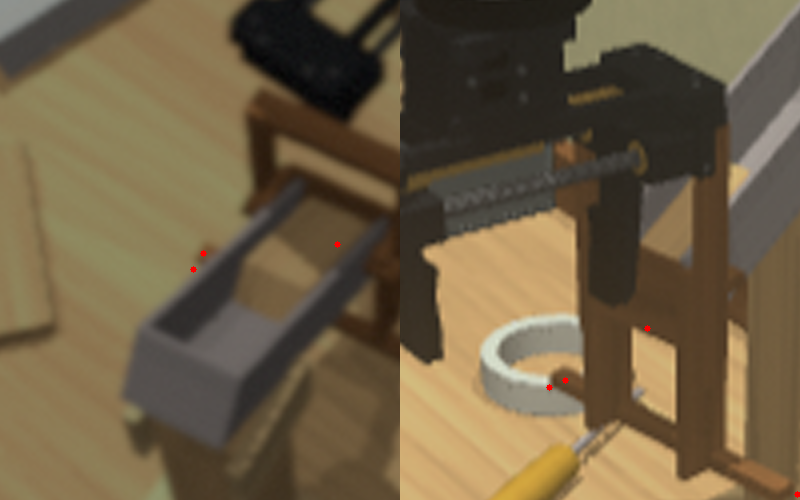

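{"op": "send_rows", "data": {"rows": [{"fingers":1,"dx":-0.4,"dy":-0.2,"dz":0,"roll":0},{"fingers":1,"dx":-0.8,"dy":-0.4,"dz":0,"roll":0},{"fingers":1,"dx":-0.9,"dy":-0.4,"dz":0,"roll":0},{"fingers":1,"dx":-0.9,"dy":-0.4,"dz":0,"roll":0},{"fingers":1,"dx":-0.9,"dy":-0.4,"dz":0,"roll":0},{"fingers":1,"dx":-0.9,"dy":-0.4,"dz":0,"roll":0},{"fingers":1,"dx":-0.9,"dy":-0.3,"dz":0,"roll":0},{"fingers":1,"dx":-0.9,"dy":-0.2,"dz":0,"roll":0},{"fingers":1,"dx":-0.8,"dy":-0.2,"dz":0,"roll":0},{"fingers":1,"dx":-0.5,"dy":0,"dz":0,"roll":0}], "force": 60}}

```text
clock: 2.08
tcp_pos: [0.4574, -0.3192, 0.2389]
orientation: [[0.003, 1.0, -0.0], [1.0, -0.003, -0.001], [-0.001, -0.0, -1.0]]
ft_force: [0.6, 0.1, 1.2]
grip_width: 1.0
```

{"op": "send_rows", "data": {"rows": [{"fingers":1,"dx":0,"dy":0,"dz":0,"roll":-1},{"fingers":1,"dx":0,"dy":0,"dz":0,"roll":-1},{"fingers":1,"dx":0,"dy":0,"dz":0,"roll":-1},{"fingers":1,"dx":0,"dy":0,"dz":0,"roll":-1},{"fingers":1,"dx":0,"dy":0,"dz":0,"roll":-1},{"fingers":1,"dx":0,"dy":0,"dz":0,"roll":-1},{"fingers":1,"dx":0,"dy":0,"dz":0,"roll":-1},{"fingers":1,"dx":0,"dy":0,"dz":0,"roll":-1},{"fingers":1,"dx":0,"dy":0,"dz":0,"roll":-1},{"fingers":1,"dx":0,"dy":0,"dz":0,"roll":-1}]}}

```text
clock: 2.92
tcp_pos: [0.459, -0.316, 0.2388]
orientation: [[-0.769, 0.639, 0.0], [0.639, 0.769, -0.0], [-0.0, 0.0, -1.0]]
ft_force: [-0.1, -0.3, 0.6]
grip_width: 1.002
```

{"op": "send_rows", "data": {"rows": [{"fingers":1,"dx":0,"dy":0,"dz":0,"roll":-1},{"fingers":1,"dx":0,"dy":0,"dz":0,"roll":-1},{"fingers":1,"dx":0,"dy":0,"dz":0,"roll":-1},{"fingers":1,"dx":0,"dy":0,"dz":0,"roll":-1},{"fingers":1,"dx":0,"dy":0,"dz":0,"roll":-1},{"fingers":1,"dx":0,"dy":0,"dz":0,"roll":-0.7},{"fingers":1,"dx":0,"dy":0,"dz":0,"roll":0},{"fingers":1,"dx":0,"dy":0,"dz":0,"roll":0},{"fingers":1,"dx":0,"dy":0,"dz":0,"roll":0},{"fingers":1,"dx":0,"dy":0,"dz":0,"roll":0}]}}

```text
clock: 3.75
tcp_pos: [0.459, -0.316, 0.2387]
orientation: [[-0.98, 0.201, -0.0], [0.201, 0.98, -0.0], [0.0, -0.0, -1.0]]
ft_force: [-0.7, -0.0, 0.9]
grip_width: 1.003
```

```bash
cat >> h.py <<'E'
def delta(xyz,yawy=None):
    o=readout.observe(); R=np.array(o['orientation']); t=np.array(o['tcp_pos'])
    print('t',round(o['clock'],2),'tcp',t.round(4),'yaw_y',np.degrees(np.arctan2(R[1,1],R[0,1])).round(2),'F',o['ft_force'].round(2),'g',round(o['grip_width'],3))
    print('units dx dy dz',(R.T@(np.array(xyz)-t)/.04).round(3), 'roll', None if yawy is None else round(-(yawy-np.degrees(np.arctan2(R[1,1],R[0,1])))/5,2))
E
python3 - <<'E'
from h import *
delta([.4595,-.319,.021],78.4)
a=grab('scene','s1.png');b=grab('side','d1.png');w=grab('wrist','w1.png')
for n in('scene','side'):
    for l in('dispenser','pan','block_front','block_back'): print(n,l,eyes.place_of(l,n)[:2])
c=lambda i,x,y:cv2.resize(cv2.imread(i)[y:y+150,x:x+130],None,fx=3,fy=3,interpolation=cv2.INTER_CUBIC)
cv2.imwrite('pics/c5.png',np.hstack([c('pics/s1.png',245,200),c('pics/d1.png',290,125)]))
E
```

```text
t 3.75 tcp [ 0.459  -0.316   0.2387] yaw_y 78.42 F [-0.68 -0.01  0.88] g 1.003
units dx dy dz [-0.028 -0.071  5.443] roll 0.0
scene dispenser [{'centre': [316.8, 290.8], 'conf': 0.69}]
scene pan [{'centre': [241.5, 194.9], 'conf': 0.71}]
scene block_front [{'centre': [315.3, 261.3], 'conf': 0.57}]
scene block_back [{'centre': [306.9, 271.7], 'conf': 0.66}]
side dispenser []
side pan [{'centre': [404.3, 426.0], 'conf': 0.72}]
side block_front []
side block_back []
```

View pics/c5.png

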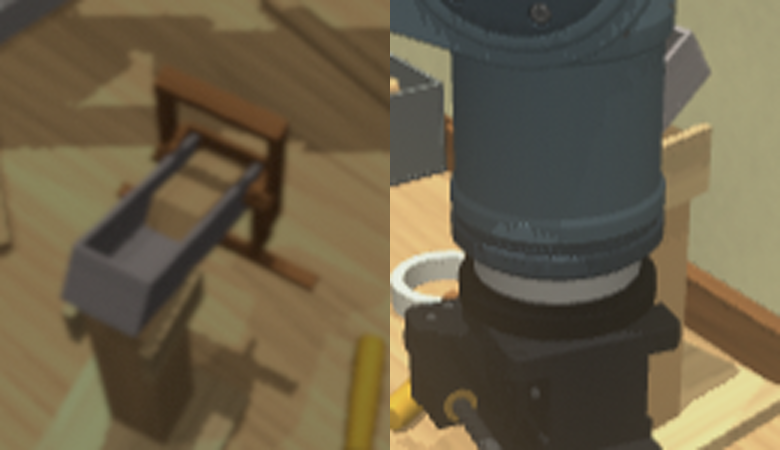

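View pics/w1.png

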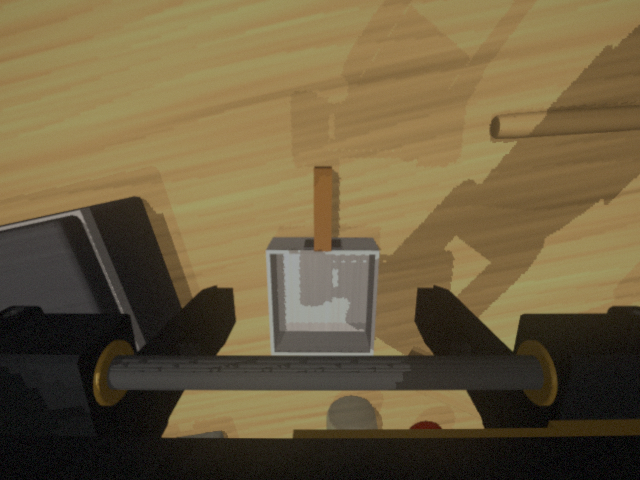

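Run:
```python
from h import *
a=eyes.grab_frame('scene');w=eyes.grab_frame('wrist')
p=np.array([.557,-.339]);c,s=np.cos(-.2025),np.sin(-.2025)
for n,i,l in(('s',a,[(190,166),(234,131),(232,115),(188,149)]),('w',w,[(137,198),(190,310)])):
  for uv in l:
    for z in(0,.1):
      q=onz(i,uv,z)[:2]; e=q-p; print(n,uv,z,q.round(3),'panframe',round(c*e[0]+s*e[1],3),round(-s*e[0]+c*e[1],3))
c4=cv2.resize(cv2.imread('pics/s1.png')[70:220,120:320],None,fx=4,fy=4);cv2.imwrite('pics/c6.png',c4)
```

```text
s (190, 166) 0 [ 0.58  -0.545] panframe 0.064 -0.198
s (190, 166) 0.1 [ 0.621 -0.464] panframe 0.088 -0.109
s (234, 131) 0 [ 0.391 -0.539] panframe -0.123 -0.23
s (234, 131) 0.1 [ 0.45  -0.458] panframe -0.081 -0.138
s (232, 115) 0 [ 0.343 -0.596] panframe -0.158 -0.294
s (232, 115) 0.1 [ 0.406 -0.509] panframe -0.113 -0.197
s (188, 149) 0 [ 0.536 -0.602] panframe 0.032 -0.262
s (188, 149) 0.1 [ 0.581 -0.515] panframe 0.059 -0.167
w (137, 198) 0 [ 0.405 -0.526] panframe -0.111 -0.214
w (137, 198) 0.1 [ 0.4   -0.468] panframe -0.128 -0.157
w (190, 310) 0 [ 0.556 -0.512] panframe 0.034 -0.169
w (190, 310) 0.1 [ 0.512 -0.457] panframe -0.021 -0.124
```

View pics/c6.png

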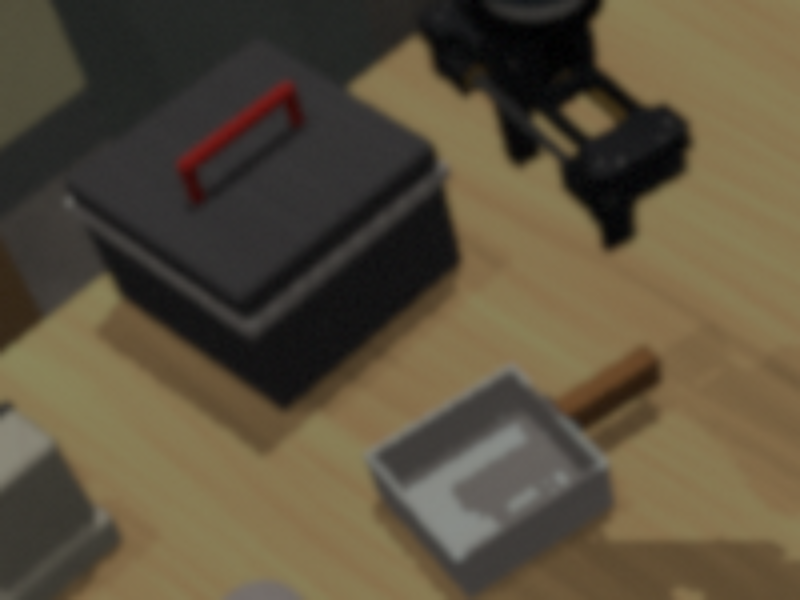

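{"op": "send_rows", "data": {"rows": [{"fingers":1,"dx":-0.03,"dy":-0.07,"dz":0.3,"roll":0},{"fingers":1,"dx":0,"dy":0,"dz":0.6,"roll":0},{"fingers":1,"dx":0,"dy":0,"dz":0.8,"roll":0},{"fingers":1,"dx":0,"dy":0,"dz":0.8,"roll":0},{"fingers":1,"dx":0,"dy":0,"dz":0.8,"roll":0},{"fingers":1,"dx":0,"dy":0,"dz":0.8,"roll":0},{"fingers":1,"dx":0,"dy":0,"dz":0.6,"roll":0},{"fingers":1,"dx":0,"dy":0,"dz":0.4,"roll":0},{"fingers":1,"dx":0,"dy":0,"dz":0.3,"roll":0},{"fingers":1,"dx":0,"dy":0,"dz":0.04,"roll":0}]}}

```text
clock: 5.23
tcp_pos: [0.4581, -0.3176, 0.0181]
orientation: [[-0.98, 0.2, -0.003], [0.2, 0.98, 0.003], [0.004, 0.003, -1.0]]
ft_force: [-0.1, 0.5, -0.1]
grip_width: 1.002
```

Run:
```python
from h import *
delta([.4595,-.319,.021],78.4)
grab('wrist','w2.png')
```

```text
t 5.23 tcp [ 0.4581 -0.3176  0.0181] yaw_y 78.49 F [-0.08  0.47 -0.15] g 1.002
units dx dy dz [-0.041 -0.028 -0.073] roll 0.02
```

View pics/w2.png

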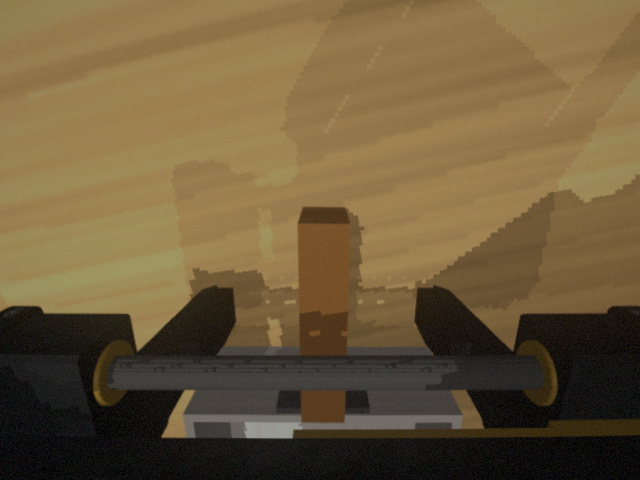

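The handle is centred between the fingers at about column 323. Closing now.

{"op": "send_rows", "data": {"rows": [{"fingers":1,"dx":-0.04,"dy":-0.03,"dz":-0.07,"roll":0},{"fingers":0,"dx":0,"dy":0,"dz":0,"roll":0},{"fingers":0,"dx":0,"dy":0,"dz":0,"roll":0},{"fingers":0,"dx":0,"dy":0,"dz":0,"roll":0},{"fingers":0,"dx":0,"dy":0,"dz":0,"roll":0},{"fingers":0,"dx":0,"dy":0,"dz":0,"roll":0},{"fingers":0,"dx":0,"dy":0,"dz":0,"roll":0},{"fingers":0,"dx":0,"dy":0,"dz":0,"roll":0},{"fingers":0,"dx":0,"dy":0,"dz":0,"roll":0},{"fingers":0,"dx":0,"dy":0,"dz":0,"roll":0}], "force": 60}}

```text
clock: 6.12
tcp_pos: [0.4609, -0.3204, 0.0239]
orientation: [[-0.98, 0.199, -0.0], [0.199, 0.98, 0.0], [0.0, 0.0, -1.0]]
ft_force: [-0.4, 0.8, -0.5]
grip_width: 0.342
```

{"op": "send_rows", "data": {"rows": [{"fingers":0,"dx":0,"dy":0,"dz":0,"roll":0},{"fingers":0,"dx":0,"dy":0,"dz":0,"roll":0},{"fingers":0,"dx":0,"dy":0,"dz":0,"roll":0},{"fingers":0,"dx":0,"dy":0,"dz":0,"roll":0},{"fingers":0,"dx":0,"dy":0,"dz":-0.1,"roll":0},{"fingers":0,"dx":0,"dy":0,"dz":-0.2,"roll":0},{"fingers":0,"dx":0,"dy":0,"dz":-0.2,"roll":0},{"fingers":0,"dx":0,"dy":0,"dz":-0.1,"roll":0},{"fingers":0,"dx":0,"dy":0,"dz":0,"roll":0},{"fingers":0,"dx":0,"dy":0,"dz":0,"roll":0}]}}

```text
clock: 6.95
tcp_pos: [0.4612, -0.3208, 0.0486]
orientation: [[-0.98, 0.199, 0.001], [0.199, 0.98, -0.001], [-0.001, -0.001, -1.0]]
ft_force: [0.4, 0.5, -1.6]
grip_width: 0.204
```

Run:
```python
from h import *
delta([.4595,-.319,.021],78.4);print(readout.observe()['ft_torque'])
grab('side','d3.png')
```

```text
t 6.95 tcp [ 0.4612 -0.3208  0.0486] yaw_y 78.5 F [ 0.36  0.46 -1.61] g 0.204
units dx dy dz [0.052 0.036 0.69 ] roll 0.02
[ 0.06410911  0.07257004 -0.00230779]
```

View pics/d3.png

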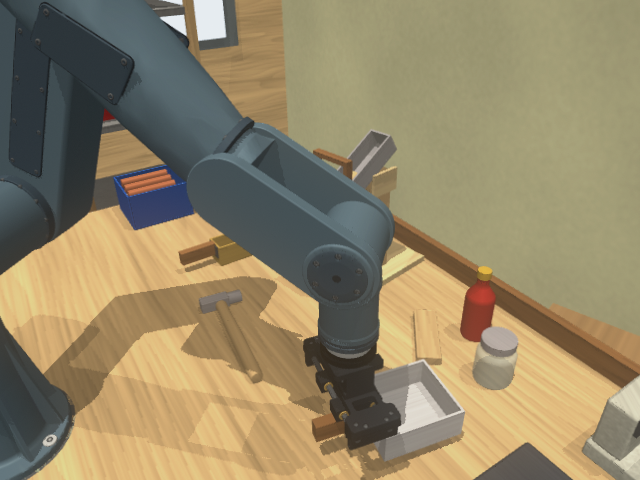

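Run:
```python
from h import *
w={'vfov': 71.35106542185588, 'cx': 324.7629019365765, 'cy': 242.86867359924423, 'k1': -0.017292541220171313, 'eye': np.array([0.57692534, 0.07671309, 0.38348508]), 'orientation': np.array([[ 9.99999985e-01, -6.09872240e-06,  1.71594811e-04],
       [-4.48805327e-05,  9.55341605e-01,  2.95503664e-01],
       [-1.65733857e-04, -2.95503667e-01,  9.55341591e-01]])}
d=np.array([.6686,.0348]);t=np.radians(11.77);R=np.array([[np.cos(t),-np.sin(t)],[np.sin(t),np.cos(t)]])
im=cv2.imread('pics/wrist0.png')
def draw(pts,col):
    P=np.array(pts,float);P[:,:2]=P[:,:2]@R.T+d
    q=proj(w,P);print(q.round(0).tolist());cv2.polylines(im,[q.astype(int).reshape(-1,1,2)],True,col,1)
draw([[.008,.085,.135],[.008,-.085,.135],[.02,-.085,.135],[.02,.085,.135]],(0,0,255))
draw([[.008,.085,.125],[.008,-.085,.125],[.02,-.085,.125],[.02,.085,.125]],(0,255,0))
draw([[0,-.02,.195],[0,.02,.195]],(255,0,0))
cv2.imwrite('pics/ov2.png',cv2.resize(im[50:350,380:640],None,fx=2,fy=2))
for uv in [(447,74),(462,294),(480,292),(466,73)]:print(onz(w,uv,.135))
```

```text
[[446.0, 74.0], [467.0, 297.0], [482.0, 294.0], [464.0, 70.0]]
[[441.0, 76.0], [462.0, 292.0], [476.0, 289.0], [458.0, 73.0]]
[[486.0, 248.0], [481.0, 182.0]]
[0.6596241  0.11949732 0.135     ]
[ 0.68934526 -0.04400808  0.135     ]
[ 0.70395396 -0.04224516  0.135     ]
[0.67247762 0.12019716 0.135     ]
```

View pics/ov2.png

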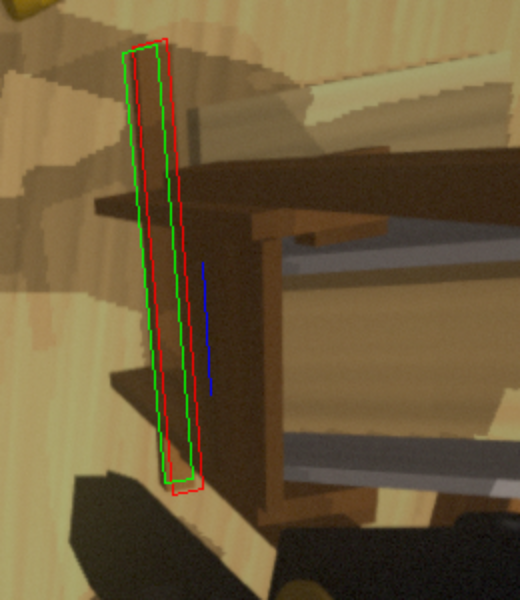

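{"op": "send_rows", "data": {"rows": [{"fingers":0,"dx":0,"dy":0,"dz":-0.2,"roll":0},{"fingers":0,"dx":0,"dy":0,"dz":-0.3,"roll":0},{"fingers":0,"dx":0,"dy":0.1,"dz":-0.2,"roll":0},{"fingers":0,"dx":0.1,"dy":0.2,"dz":-0.05,"roll":0},{"fingers":0,"dx":0.1,"dy":0.4,"dz":0,"roll":0},{"fingers":0,"dx":0.2,"dy":0.6,"dz":0,"roll":0},{"fingers":0,"dx":0.2,"dy":0.7,"dz":0,"roll":0},{"fingers":0,"dx":0.2,"dy":0.7,"dz":0,"roll":0},{"fingers":0,"dx":0.2,"dy":0.7,"dz":0,"roll":0},{"fingers":0,"dx":0.2,"dy":0.7,"dz":0,"roll":0}]}}

```text
clock: 7.83
tcp_pos: [0.4453, -0.1472, 0.0775]
orientation: [[-0.98, 0.199, -0.001], [0.199, 0.98, 0.001], [0.001, 0.001, -1.0]]
ft_force: [0.6, 0.5, -1.5]
grip_width: 0.198
```

{"op": "send_rows", "data": {"rows": [{"fingers":0,"dx":0.2,"dy":0.7,"dz":0,"roll":0},{"fingers":0,"dx":0.2,"dy":0.7,"dz":0,"roll":0},{"fingers":0,"dx":0.2,"dy":0.7,"dz":0,"roll":0},{"fingers":0,"dx":0.2,"dy":0.6,"dz":0,"roll":-0.2},{"fingers":0,"dx":0.1,"dy":0.4,"dz":0,"roll":-0.6},{"fingers":0,"dx":0.1,"dy":0.2,"dz":0,"roll":-0.8},{"fingers":0,"dx":0,"dy":0.1,"dz":0,"roll":-0.9},{"fingers":0,"dx":0,"dy":0,"dz":0,"roll":-0.9},{"fingers":0,"dx":0,"dy":0,"dz":0,"roll":-0.7},{"fingers":0,"dx":0,"dy":0,"dz":0,"roll":-0.4}]}}

```text
clock: 8.67
tcp_pos: [0.4317, -0.0075, 0.0775]
orientation: [[-0.981, -0.195, -0.001], [-0.195, 0.981, 0.001], [0.001, 0.001, -1.0]]
ft_force: [0.2, -0.1, -2.2]
grip_width: 0.198
```

Run:
```python
from h import *
delta([.5428,.0092,.079],101.2);print(readout.observe()['ft_torque'])
grab('side','d4.png');grab('scene','s4.png')
```

```text
t 8.67 tcp [ 0.4317 -0.0075  0.0775] yaw_y 101.25 F [ 0.21 -0.08 -2.2 ] g 0.198
units dx dy dz [-2.805 -0.133 -0.039] roll 0.01
[ 0.11621775  0.08755222 -0.01325319]
```

View pics/d4.png

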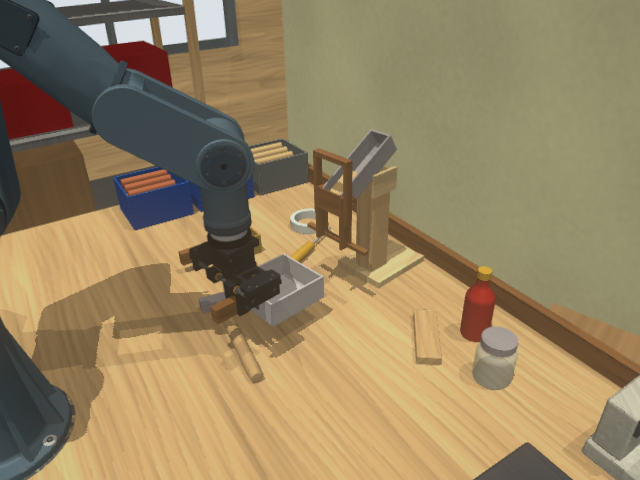

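View pics/s4.png

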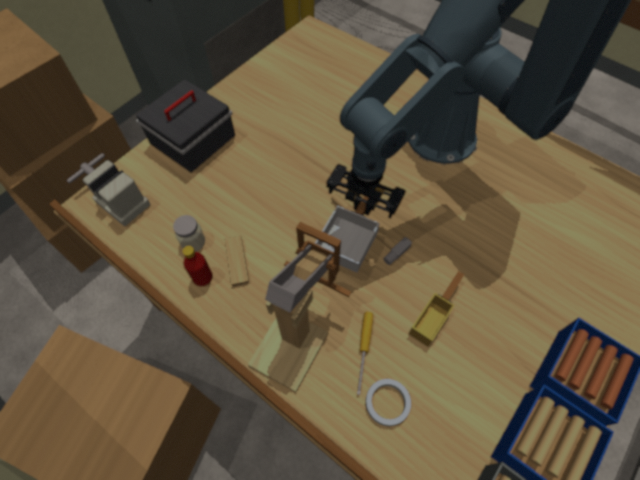

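```bash
cat >> h.py <<'E'
PC=np.array([[-.065,-.06,.05],[-.065,.06,.05],[.065,.06,.05],[.065,-.06,.05],[-.065,-.06,.05],[-.065,-.06,0],[.065,-.06,0],[.065,-.06,.05]])
def panpts(C=PC):
    o=readout.observe();R=np.array(o['orientation']);ax=np.c_[-R[:,0],R[:,1],-R[:,2]]
    return (np.array(C)-[-.0977,-.001,.0239])@ax.T+o['tcp_pos']
def ovpan(names,f,box,s=4):
    Q=[]
    for n in names:
        i=eyes.grab_frame(n);im=cv2.cvtColor(i['color'],cv2.COLOR_RGB2BGR)
        im=cv2.resize(im,None,fx=s,fy=s,interpolation=cv2.INTER_CUBIC)
        cv2.polylines(im,[(proj(i,panpts())*s+s/2).astype(int).reshape(-1,1,2)],False,(0,0,255),1)
        x,y,W,H=box[n];Q.append(im[y*s:(y+H)*s,x*s:(x+W)*s])
    cv2.imwrite('pics/'+f,np.hstack(Q))
E
python3 - <<'E'
from h import *
ovpan(['scene','side'],'ov4.png',{'scene':(310,190,100,100),'side':(235,240,100,100)})
E
```

```text
(no output)
```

View pics/ov4.png

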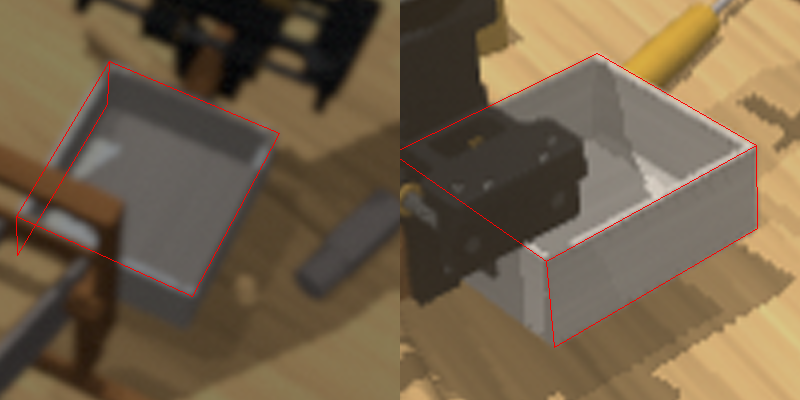

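The overlay matches the pan in both views: it is level and hasn't slipped. Moving it in under the crossbar.

{"op": "send_rows", "data": {"rows": [{"fingers":0,"dx":-0.1,"dy":-0.03,"dz":0,"roll":0},{"fingers":0,"dx":-0.3,"dy":-0.03,"dz":0,"roll":0},{"fingers":0,"dx":-0.4,"dy":-0.03,"dz":0,"roll":0},{"fingers":0,"dx":-0.5,"dy":-0.02,"dz":0,"roll":0},{"fingers":0,"dx":-0.5,"dy":-0.02,"dz":0,"roll":0},{"fingers":0,"dx":-0.5,"dy":0,"dz":0,"roll":0},{"fingers":0,"dx":-0.3,"dy":0,"dz":0,"roll":0},{"fingers":0,"dx":-0.2,"dy":0,"dz":0,"roll":0},{"fingers":0,"dx":0,"dy":0,"dz":0,"roll":0},{"fingers":0,"dx":0,"dy":0,"dz":0,"roll":0}]}}

```text
clock: 9.7
tcp_pos: [0.5435, 0.0073, 0.0775]
orientation: [[-0.982, -0.191, -0.001], [-0.191, 0.982, 0.0], [0.001, 0.0, -1.0]]
ft_force: [-0.3, 0.5, -1.8]
grip_width: 0.2
```

Run:
```python
from h import *
delta([.5428,.0092,.079],101.2)
ovpan(['scene','side'],'ov5.png',{'scene':(260,190,100,120),'side':(290,160,100,120)})
```

```text
t 9.7 tcp [0.5435 0.0073 0.0775] yaw_y 101.0 F [-0.26  0.52 -1.81] g 0.2
units dx dy dz [ 0.009  0.049 -0.038] roll -0.04
```

View pics/ov5.png

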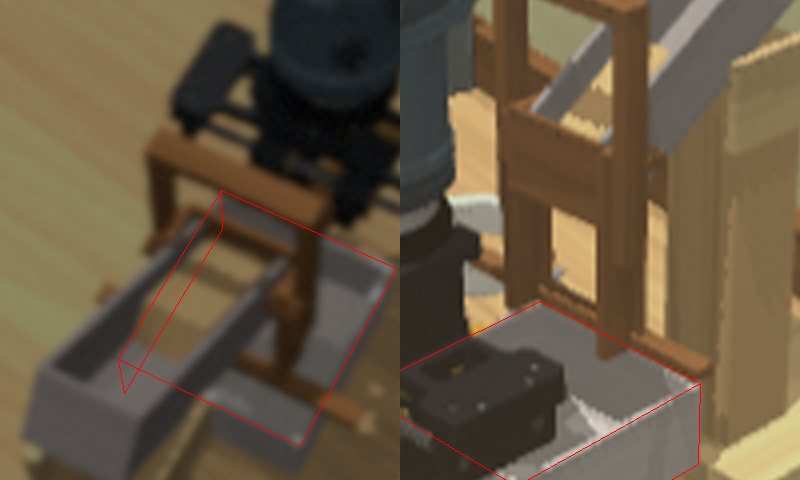

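{"op": "send_rows", "data": {"rows": [{"fingers":0,"dx":0,"dy":0.05,"dz":-0.1,"roll":0},{"fingers":0,"dx":0,"dy":0,"dz":-0.15,"roll":0},{"fingers":0,"dx":0,"dy":0,"dz":-0.15,"roll":0},{"fingers":0,"dx":0,"dy":0,"dz":-0.1,"roll":0},{"fingers":0,"dx":0,"dy":0,"dz":-0.1,"roll":0},{"fingers":0,"dx":0,"dy":0,"dz":-0.1,"roll":0},{"fingers":0,"dx":0,"dy":0,"dz":-0.1,"roll":0},{"fingers":0,"dx":0,"dy":0,"dz":0,"roll":0},{"fingers":0,"dx":0,"dy":0,"dz":0,"roll":0},{"fingers":0,"dx":0,"dy":0,"dz":0,"roll":0}]}}

```text
clock: 10.63
tcp_pos: [0.5436, 0.0092, 0.1098]
orientation: [[-0.982, -0.191, -0.0], [-0.191, 0.982, 0.0], [0.0, 0.0, -1.0]]
ft_force: [0.3, 0.9, -1.8]
grip_width: 0.2
```

Run:
```python
from h import *
delta([.5428,.0092,.139],101.2);print(readout.observe()['ft_torque'])
ovpan(['scene','side'],'ov6.png',{'scene':(260,190,100,120),'side':(290,160,100,120)})
```

```text
t 10.63 tcp [0.5436 0.0092 0.1098] yaw_y 101.0 F [ 0.28  0.89 -1.82] g 0.2
units dx dy dz [ 0.018  0.004 -0.731] roll -0.04
[ 0.0621582   0.109614   -0.01009484]
```

View pics/ov6.png

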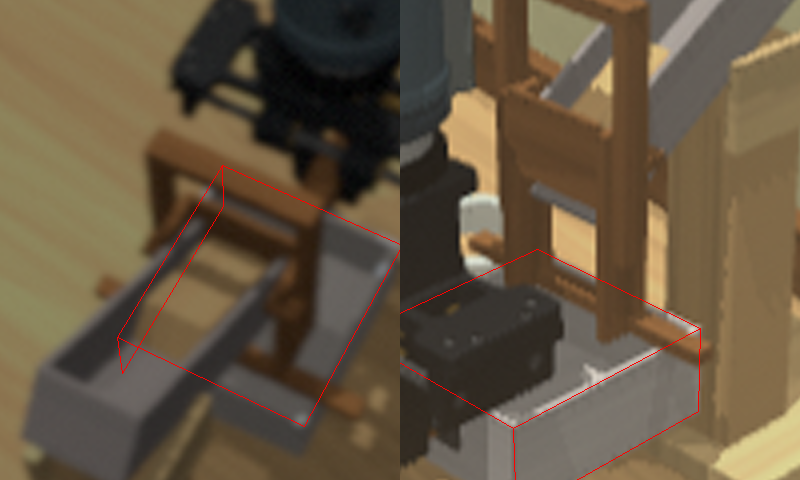

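{"op": "send_rows", "data": {"rows": [{"fingers":0,"dx":0,"dy":0,"dz":-0.1,"roll":0},{"fingers":0,"dx":0,"dy":0,"dz":-0.1,"roll":0},{"fingers":0,"dx":0,"dy":0,"dz":-0.1,"roll":0},{"fingers":0,"dx":0,"dy":0,"dz":-0.1,"roll":0},{"fingers":0,"dx":0,"dy":0,"dz":-0.1,"roll":0},{"fingers":0,"dx":0,"dy":0,"dz":-0.1,"roll":0},{"fingers":0,"dx":0,"dy":0,"dz":-0.1,"roll":0},{"fingers":0,"dx":0,"dy":0,"dz":-0.02,"roll":0},{"fingers":0,"dx":0,"dy":0,"dz":0,"roll":0},{"fingers":0,"dx":0,"dy":0,"dz":0,"roll":0}]}}

```text
clock: 11.57
tcp_pos: [0.5438, 0.0091, 0.1388]
orientation: [[-0.982, -0.191, 0.0], [-0.191, 0.982, -0.0], [-0.0, -0.0, -1.0]]
ft_force: [-0.0, 0.6, -2.5]
grip_width: 0.201
```

{"op": "send_rows", "data": {"rows": [{"fingers":0,"dx":0,"dy":0,"dz":0,"roll":0},{"fingers":0,"dx":0,"dy":0,"dz":0,"roll":0},{"fingers":0,"dx":0,"dy":0,"dz":0,"roll":0},{"fingers":0,"dx":0,"dy":0,"dz":0,"roll":0},{"fingers":0,"dx":0,"dy":0,"dz":0,"roll":0},{"fingers":0,"dx":0,"dy":0,"dz":0,"roll":0},{"fingers":0,"dx":0,"dy":0,"dz":0,"roll":0},{"fingers":0,"dx":0,"dy":0,"dz":0,"roll":0},{"fingers":0,"dx":0,"dy":0,"dz":0,"roll":0},{"fingers":0,"dx":0,"dy":0,"dz":0,"roll":0}]}}

```text
clock: 12.4
tcp_pos: [0.5436, 0.0092, 0.1387]
orientation: [[-0.982, -0.191, -0.0], [-0.191, 0.982, 0.0], [0.0, 0.0, -1.0]]
ft_force: [0.5, -1.3, -2.9]
grip_width: 0.199
```

Run:
```python
from h import *
delta([.5428,.0092,.139],101.2);print(readout.observe()['ft_torque'])
ovpan(['scene','side'],'ov7.png',{'scene':(260,180,100,130),'side':(290,150,100,130)})
```

```text
t 12.4 tcp [0.5436 0.0092 0.1387] yaw_y 101.0 F [ 0.49 -1.26 -2.94] g 0.199
units dx dy dz [ 0.019  0.004 -0.008] roll -0.04
[0.07084918 0.15373908 0.01986335]
```

View pics/ov7.png

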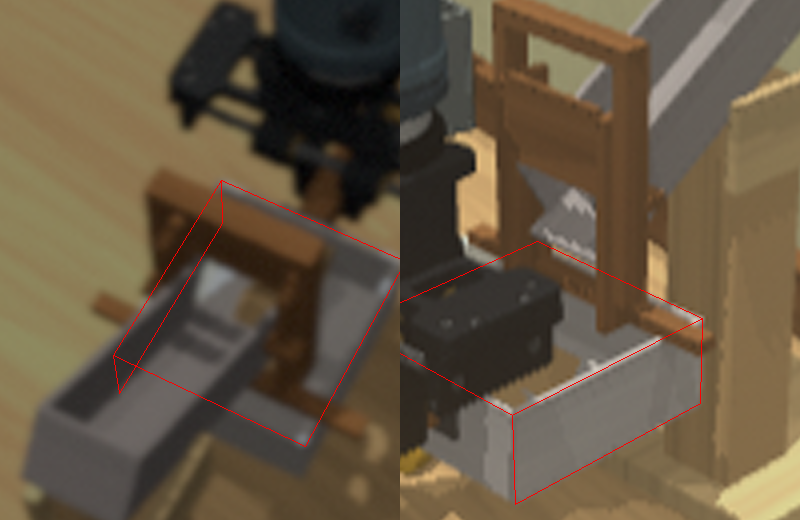

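Run:
```python
from h import *
a=grab('side','d7.png');w=grab('wrist','w7.png')
x=cv2.imread('pics/d7.png');y=cv2.imread('pics/w7.png')
cv2.imwrite('pics/m7.png',np.hstack([cv2.resize(x[100:400,200:500],(400,400)),cv2.resize(y,(400,400))]))
```

```text
(no output)
```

View pics/m7.png

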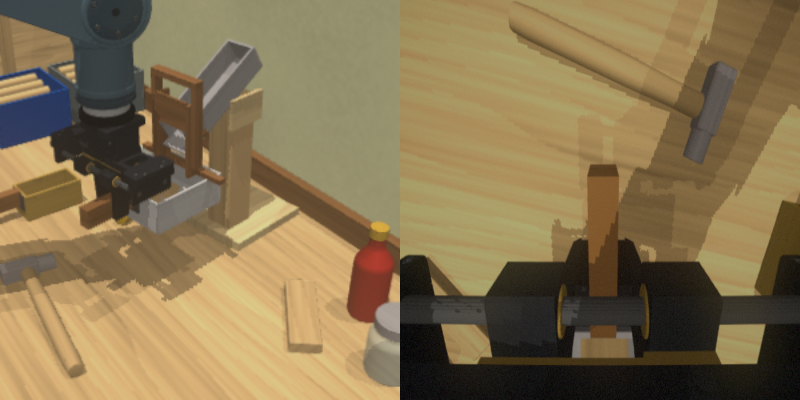

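The chute is empty and no stray blocks are on the bench. One block shows inside the pan near the handle. Lowering straight down so the gate closes.

{"op": "send_rows", "data": {"rows": [{"fingers":0,"dx":0,"dy":0,"dz":0.1,"roll":0},{"fingers":0,"dx":0,"dy":0,"dz":0.15,"roll":0},{"fingers":0,"dx":0,"dy":0,"dz":0.2,"roll":0},{"fingers":0,"dx":0,"dy":0,"dz":0.2,"roll":0},{"fingers":0,"dx":0,"dy":0,"dz":0.2,"roll":0},{"fingers":0,"dx":0,"dy":0,"dz":0.2,"roll":0},{"fingers":0,"dx":0,"dy":0,"dz":0.2,"roll":0},{"fingers":0,"dx":0,"dy":0,"dz":0.2,"roll":0},{"fingers":0,"dx":0,"dy":0,"dz":0.1,"roll":0},{"fingers":0,"dx":0,"dy":0,"dz":0,"roll":0}]}}

```text
clock: 13.43
tcp_pos: [0.5428, 0.0093, 0.0753]
orientation: [[-0.982, -0.191, -0.002], [-0.191, 0.982, 0.0], [0.002, 0.001, -1.0]]
ft_force: [-0.1, -0.1, -0.9]
grip_width: 0.198
```

{"op": "send_rows", "data": {"rows": [{"fingers":0,"dx":0.1,"dy":0,"dz":0,"roll":0},{"fingers":0,"dx":0.2,"dy":0,"dz":0,"roll":0},{"fingers":0,"dx":0.3,"dy":0,"dz":0,"roll":0},{"fingers":0,"dx":0.4,"dy":0,"dz":0,"roll":0},{"fingers":0,"dx":0.5,"dy":0,"dz":0,"roll":0},{"fingers":0,"dx":0.5,"dy":0,"dz":0,"roll":0},{"fingers":0,"dx":0.4,"dy":0,"dz":0,"roll":0},{"fingers":0,"dx":0.3,"dy":0,"dz":0,"roll":0},{"fingers":0,"dx":0.1,"dy":0,"dz":0,"roll":0},{"fingers":0,"dx":0,"dy":0,"dz":0,"roll":0}]}}

```text
clock: 14.27
tcp_pos: [0.433, -0.0124, 0.0771]
orientation: [[-0.982, -0.19, 0.001], [-0.19, 0.982, -0.0], [-0.001, -0.0, -1.0]]
ft_force: [0.0, -0.7, -1.2]
grip_width: 0.198
```

Run:
```python
from h import *
delta([.461,-.3205,.079],78.5);print(readout.observe()['ft_torque'])
ovpan(['scene','side'],'ov8.png',{'scene':(260,180,130,150),'side':(235,180,130,150)},3)
```

```text
t 14.27 tcp [ 0.433  -0.0124  0.0771] yaw_y 100.97 F [ 0.02 -0.69 -1.21] g 0.198
units dx dy dz [ 0.779 -7.696 -0.044] roll 4.49
[ 0.0289037   0.0493189  -0.01517109]
```

View pics/ov8.png

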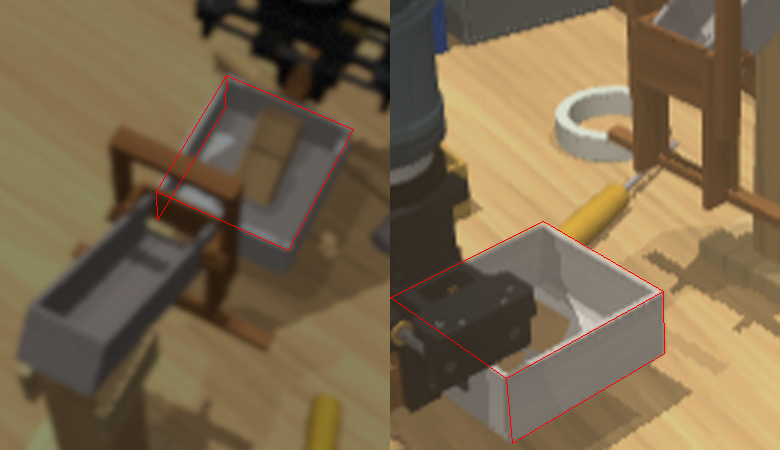

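Both blocks lie flat in the pan, the gate is shut and the chute is empty. Taking the pan back.

{"op": "send_rows", "data": {"rows": [{"fingers":0,"dx":0,"dy":0,"dz":0,"roll":0.2},{"fingers":0,"dx":0,"dy":0,"dz":0,"roll":0.4},{"fingers":0,"dx":0,"dy":0,"dz":0,"roll":0.6},{"fingers":0,"dx":0,"dy":0,"dz":0,"roll":0.6},{"fingers":0,"dx":0,"dy":0,"dz":0,"roll":0.6},{"fingers":0,"dx":0,"dy":0,"dz":0,"roll":0.6},{"fingers":0,"dx":0,"dy":0,"dz":0,"roll":0.6},{"fingers":0,"dx":0,"dy":0,"dz":0,"roll":0.5},{"fingers":0,"dx":-0.02,"dy":-0.05,"dz":0,"roll":0.3},{"fingers":0,"dx":-0.05,"dy":-0.15,"dz":0,"roll":0.1}]}}

```text
clock: 15.2
tcp_pos: [0.4353, -0.0203, 0.0766]
orientation: [[-0.98, 0.2, -0.0], [0.2, 0.98, 0.0], [0.0, 0.0, -1.0]]
ft_force: [0.1, -0.0, -2.8]
grip_width: 0.205
```

{"op": "send_rows", "data": {"rows": [{"fingers":0,"dx":-0.1,"dy":-0.3,"dz":0,"roll":0},{"fingers":0,"dx":-0.15,"dy":-0.45,"dz":0,"roll":0},{"fingers":0,"dx":-0.15,"dy":-0.55,"dz":0,"roll":0},{"fingers":0,"dx":-0.2,"dy":-0.6,"dz":0,"roll":0},{"fingers":0,"dx":-0.2,"dy":-0.6,"dz":0,"roll":0},{"fingers":0,"dx":-0.2,"dy":-0.6,"dz":0,"roll":0},{"fingers":0,"dx":-0.2,"dy":-0.6,"dz":0,"roll":0},{"fingers":0,"dx":-0.2,"dy":-0.6,"dz":0,"roll":0},{"fingers":0,"dx":-0.2,"dy":-0.6,"dz":0,"roll":0},{"fingers":0,"dx":-0.2,"dy":-0.6,"dz":0,"roll":0}]}}

```text
clock: 16.03
tcp_pos: [0.4617, -0.2525, 0.0766]
orientation: [[-0.98, 0.199, 0.0], [0.199, 0.98, -0.0], [-0.0, -0.0, -1.0]]
ft_force: [0.1, -0.1, -2.7]
grip_width: 0.203
```

{"op": "send_rows", "data": {"rows": [{"fingers":0,"dx":-0.15,"dy":-0.5,"dz":0,"roll":0},{"fingers":0,"dx":-0.1,"dy":-0.4,"dz":0,"roll":0},{"fingers":0,"dx":-0.1,"dy":-0.3,"dz":0,"roll":0},{"fingers":0,"dx":0,"dy":-0.2,"dz":0,"roll":0},{"fingers":0,"dx":0,"dy":-0.1,"dz":0,"roll":0},{"fingers":0,"dx":0,"dy":0,"dz":0,"roll":0},{"fingers":0,"dx":0,"dy":0,"dz":0,"roll":0},{"fingers":0,"dx":0,"dy":0,"dz":0,"roll":0},{"fingers":0,"dx":0,"dy":0,"dz":0,"roll":0},{"fingers":0,"dx":0,"dy":0,"dz":0,"roll":0}]}}

```text
clock: 16.87
tcp_pos: [0.4635, -0.3114, 0.0768]
orientation: [[-0.98, 0.198, -0.0], [0.198, 0.98, 0.0], [0.0, 0.0, -1.0]]
ft_force: [0.7, -0.5, -1.5]
grip_width: 0.196
```

Run:
```python
from h import *
delta([.461,-.3205,.0239],78.5)
ovpan(['scene','side'],'ov9.png',{'scene':(190,140,130,150),'side':(335,330,130,150)},3)
```

```text
t 16.87 tcp [ 0.4635 -0.3114  0.0768] yaw_y 78.55 F [ 0.72 -0.54 -1.48] g 0.196
units dx dy dz [ 0.017 -0.235  1.321] roll 0.01
```

View pics/ov9.png

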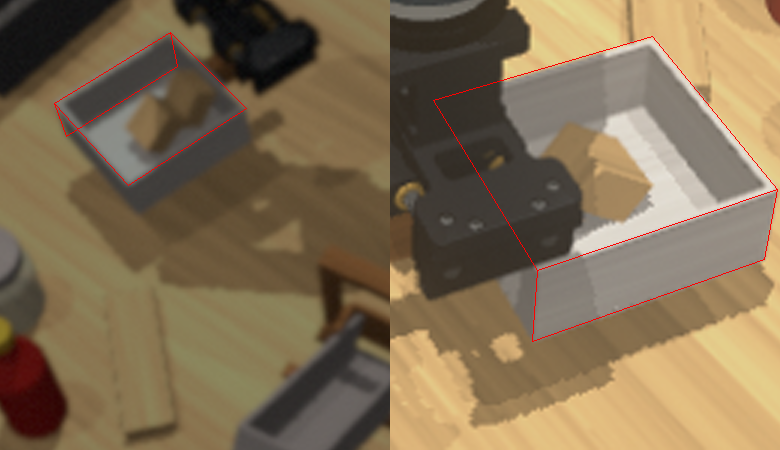

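{"op": "send_rows", "data": {"rows": [{"fingers":0,"dx":0,"dy":-0.05,"dz":0.1,"roll":0},{"fingers":0,"dx":0.02,"dy":-0.1,"dz":0.2,"roll":0},{"fingers":0,"dx":0,"dy":-0.08,"dz":0.25,"roll":0},{"fingers":0,"dx":0,"dy":0,"dz":0.25,"roll":0},{"fingers":0,"dx":0,"dy":0,"dz":0.2,"roll":0},{"fingers":0,"dx":0,"dy":0,"dz":0.1,"roll":0},{"fingers":0,"dx":0,"dy":0,"dz":0.05,"roll":0},{"fingers":0,"dx":0,"dy":0,"dz":0.05,"roll":0},{"fingers":0,"dx":0,"dy":0,"dz":0.05,"roll":0},{"fingers":0,"dx":0,"dy":0,"dz":0,"roll":0}]}}

```text
clock: 17.8
tcp_pos: [0.4609, -0.321, 0.0266]
orientation: [[-0.98, 0.199, 0.0], [0.199, 0.98, -0.0], [-0.0, -0.0, -1.0]]
ft_force: [-0.3, 0.9, -1.5]
grip_width: 0.201
```

Run:
```python
from h import *
delta([.461,-.3205,.0239],78.5)
```

```text
t 17.8 tcp [ 0.4609 -0.321   0.0266] yaw_y 78.51 F [-0.32  0.95 -1.48] g 0.201
units dx dy dz [-0.     0.012  0.068] roll 0.0
```

{"op": "send_rows", "data": {"rows": [{"fingers":0,"dx":0,"dy":0,"dz":0.03,"roll":0},{"fingers":0,"dx":0,"dy":0,"dz":0.02,"roll":0},{"fingers":0,"dx":0,"dy":0,"dz":0.02,"roll":0},{"fingers":0,"dx":0,"dy":0,"dz":0,"roll":0},{"fingers":0,"dx":0,"dy":0,"dz":0,"roll":0},{"fingers":0,"dx":0,"dy":0,"dz":0,"roll":0},{"fingers":0,"dx":0,"dy":0,"dz":0,"roll":0},{"fingers":0,"dx":0,"dy":0,"dz":0,"roll":0},{"fingers":0,"dx":0,"dy":0,"dz":0,"roll":0},{"fingers":0,"dx":0,"dy":0,"dz":0,"roll":0}]}}

```text
clock: 18.63
tcp_pos: [0.4609, -0.321, 0.024]
orientation: [[-0.98, 0.199, 0.0], [0.199, 0.98, -0.0], [-0.0, -0.0, -1.0]]
ft_force: [0.4, -0.4, -1.3]
grip_width: 0.198
```

Run:
```python
from h import *
delta([.461,-.3205,.0239],78.5);print(readout.observe()['ft_torque'])
```

```text
t 18.63 tcp [ 0.4609 -0.321   0.024 ] yaw_y 78.5 F [ 0.41 -0.36 -1.32] g 0.198
units dx dy dz [0.001 0.014 0.002] roll -0.0
[ 0.05723373 -0.09281416 -0.04655514]
```

The moment has flipped sign, so the basin's front is already resting on the bench. I'll settle it 0.8 mm more, release, and go straight up.

{"op": "send_rows", "data": {"rows": [{"fingers":0,"dx":0,"dy":0,"dz":0.02,"roll":0},{"fingers":0,"dx":0,"dy":0,"dz":0,"roll":0},{"fingers":0.3,"dx":0,"dy":0,"dz":0,"roll":0},{"fingers":0.5,"dx":0,"dy":0,"dz":0,"roll":0},{"fingers":0.7,"dx":0,"dy":0,"dz":0,"roll":0},{"fingers":1,"dx":0,"dy":0,"dz":0,"roll":0},{"fingers":1,"dx":0,"dy":0,"dz":0,"roll":0},{"fingers":1,"dx":0,"dy":0,"dz":0,"roll":0},{"fingers":1,"dx":0,"dy":0,"dz":0,"roll":0},{"fingers":1,"dx":0,"dy":0,"dz":0,"roll":0}]}}

```text
clock: 19.47
tcp_pos: [0.4608, -0.321, 0.0231]
orientation: [[-0.98, 0.199, -0.0], [0.199, 0.98, -0.0], [0.0, -0.0, -1.0]]
ft_force: [0.6, 0.2, 0.2]
grip_width: 0.78
```

{"op": "send_rows", "data": {"rows": [{"fingers":1,"dx":0,"dy":0,"dz":0,"roll":0},{"fingers":1,"dx":0,"dy":0,"dz":0,"roll":0},{"fingers":1,"dx":0,"dy":0,"dz":-0.2,"roll":0},{"fingers":1,"dx":0,"dy":0,"dz":-0.5,"roll":0},{"fingers":1,"dx":0,"dy":0,"dz":-0.7,"roll":0},{"fingers":1,"dx":0,"dy":0,"dz":-0.8,"roll":0},{"fingers":1,"dx":0,"dy":0,"dz":-0.8,"roll":0},{"fingers":1,"dx":0,"dy":0,"dz":-0.8,"roll":0},{"fingers":1,"dx":0,"dy":0,"dz":-0.6,"roll":0},{"fingers":1,"dx":0,"dy":0,"dz":-0.3,"roll":0}]}}

```text
clock: 20.3
tcp_pos: [0.4621, -0.3221, 0.2158]
orientation: [[-0.98, 0.199, 0.004], [0.199, 0.98, -0.005], [-0.005, -0.004, -1.0]]
ft_force: [-0.5, -1.0, 0.3]
grip_width: 1.002
```

Run:
```python
from h import *
delta([.461,-.3205,.0239],78.5)
p=np.array([.557,-.339,-.2025]);c,s=np.cos(p[2]),np.sin(p[2]);P=PC@np.array([[c,s,0],[-s,c,0],[0,0,1]])+[p[0],p[1],0]
Q=[]
for n,(x,y) in(('scene',(190,130)),('side',(325,330))):
    i=eyes.grab_frame(n);im=cv2.resize(cv2.cvtColor(i['color'],cv2.COLOR_RGB2BGR),None,fx=3,fy=3,interpolation=cv2.INTER_CUBIC)
    cv2.polylines(im,[(proj(i,P)*3+1.5).astype(int).reshape(-1,1,2)],False,(0,0,255),1);Q.append(im[y*3:y*3+450,x*3:x*3+400])
    cv2.imwrite(f'pics/fin_{n}.png',cv2.cvtColor(i['color'],cv2.COLOR_RGB2BGR))
cv2.imwrite('pics/ov10.png',np.hstack(Q))
```

```text
t 20.3 tcp [ 0.4621 -0.3221  0.2158] yaw_y 78.51 F [-0.51 -1.03  0.27] g 1.002
units dx dy dz [0.059 0.052 4.798] roll 0.0
```

View pics/ov10.png

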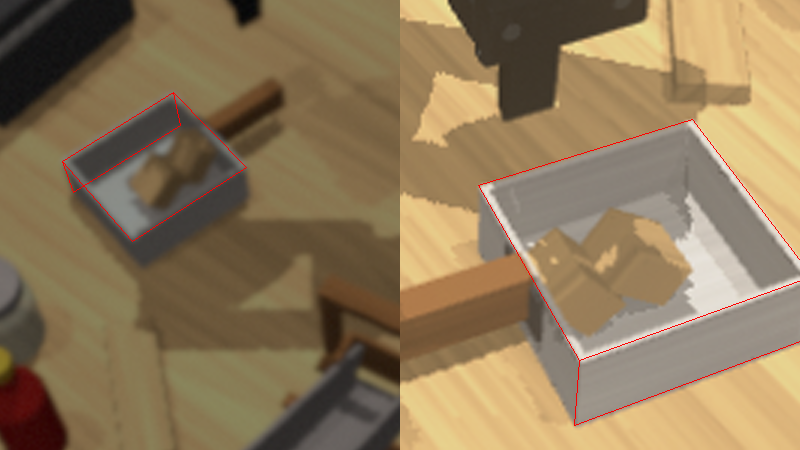

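View pics/fin_scene.png

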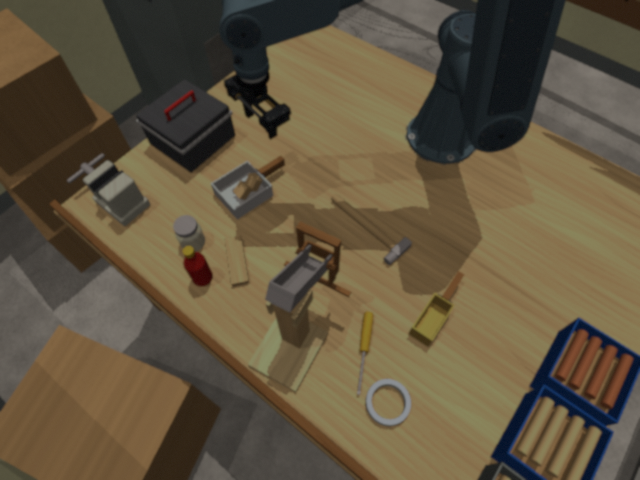

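The pan is back on its original outline with both blocks inside, at (240,187) in the scene view. The gate is shut and the gripper is clear.

```bash
python3 -c "
from h import *
print(r.job_done())"
```

```text
the job is handed in; nothing more can be done
None
```

The job is done and handed in: the pan, with both beech blocks in it, is back on the bench where it stood. I gripped the pan by its handle, raised it under the chute so its rim lifted the gate about 40 mm, and caught both blocks.

- **Final pictures:** The scene and side pictures show both blocks inside the pan and the chute empty. The gate is shut and nothing else on the bench has moved. The pan lies within a few millimetres of its original outline.
- **Limits:** It took about 20 s of the 64 s allowed, and the wrist force stayed at about 3 N in every reading I took. The gripper was open and about 0.2 m above the bench at the end.
- **Checks that disagreed:** My first fit of the pan's position was off because I had marked one corner wrongly; I corrected it before moving. The networks missed the dispenser in most views, so I measured its crossbar in the pictures. Two estimates of its angle differed by about 1 degree, and I used a value between them.

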